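# Set out the preserve jars on the bakery counter by size

### The job

Set out the preserve display: stand the four jam jars on the marble coasters of the display board, one upright in the middle of each coaster, in order of size with the largest next to the vase and the smallest at the bell's end. They are glass, so set each one down rather than dropping it, keep them from tipping over, and leave the vase standing where it is.

Things in the scene. Friction and masses are not known exactly. Their poses are not given: they have to be found in the camera images.
- jar_largest: The largest of four closed preserve jars: round straight-sided glass, dark red jam, blank white label, brass-coloured lid. 68 mm in diameter, 130 mm tall; the straight wall, where to grip it, ends 109 mm up, neck and lid above are 64 mm across. About 700 g, give or take a fifth. Starts upright on the counter, nearer the robot than the board. Origin: centre of its underside; z up its axis.
- jar_large: The second largest of four closed preserve jars: round straight-sided glass, dark red jam, blank white label, brass-coloured lid. 60 mm in diameter, 102 mm tall; the straight wall, where to grip it, ends 81 mm up, neck and lid above are 56 mm across. About 440 g, give or take a fifth. Starts upright on the counter, nearer the robot than the board. Origin: centre of its underside; z up its axis.
- jar_small: The second smallest of four closed preserve jars: round straight-sided glass, dark red jam, blank white label, brass-coloured lid. 52 mm in diameter, 76 mm tall; the straight wall, where to grip it, ends 55 mm up, neck and lid above are 48 mm across. About 240 g, give or take a fifth. Starts upright on the counter, nearer the robot than the board. Origin: centre of its underside; z up its axis.
- jar_smallest: The smallest of four closed preserve jars: round straight-sided glass, dark red jam, blank white label, brass-coloured lid. 44 mm in diameter, 52 mm tall; the straight wall, where to grip it, ends 31 mm up, neck and lid above are 40 mm across. About 110 g, give or take a fifth. Starts upright on the counter, nearer the robot than the board. Origin: centre of its underside; z up its axis.
- coaster_a: One of four identical round white marble coasters fixed in a row on the board, 84 mm across, 6 mm thick, about 106 mm centre to centre (any name may be at any place in the row). Origin: centre of its underside, on the board's top; its upper face is 42 mm above the counter. Behind each, some 84 mm beyond its centre as seen from the robot, stands a blank price card 45 mm tall.
- coaster_b: One of four identical round white marble coasters fixed in a row on the board, 84 mm across, 6 mm thick, about 106 mm centre to centre (any name may be at any place in the row). Origin: centre of its underside, on the board's top; its upper face is 42 mm above the counter. Behind each, some 84 mm beyond its centre as seen from the robot, stands a blank price card 45 mm tall.
- coaster_c: One of four identical round white marble coasters fixed in a row on the board, 84 mm across, 6 mm thick, about 106 mm centre to centre (any name may be at any place in the row). Origin: centre of its underside, on the board's top; its upper face is 42 mm above the counter. Behind each, some 84 mm beyond its centre as seen from the robot, stands a blank price card 45 mm tall.
- coaster_d: One of four identical round white marble coasters fixed in a row on the board, 84 mm across, 6 mm thick, about 106 mm centre to centre (any name may be at any place in the row). Origin: centre of its underside, on the board's top; its upper face is 42 mm above the counter. Behind each, some 84 mm beyond its centre as seen from the robot, stands a blank price card 45 mm tall.
- vase: Loose ceramic vase, beige below, grey in the middle, black at the neck, 190 mm tall, 92 mm at its widest, 950 g. It stands on one end of the board (which end differs), about 140 mm from the nearest coaster's centre; a low steel service bell (88 mm across, 58 mm tall) stands on the other end. Origin: centre of its underside, on the board's top.
- board: Dark wooden display board, fixed on the counter: 700 mm long (y, along the row of coasters, roughly left-right for the robot), 160 mm deep (x, away from the robot), top 36 mm above the counter. Its near edge is 65 mm on the robot's side of the row; its far edge, with a strip of blank price cards, 95 mm beyond. Origin: under the middle of the row, at counter level.

How it is judged:
By the outcome, as a careful person would: the job done as asked, in the order asked, and still so for the second after the job is handed in, with the robot touching nothing.
It also fails if it takes over 99 s, if anything falls off the work surface, if the arm or the gripper's body presses on something with over 40 N, if the wrist force passes 120 N, or if a joint passes its speed limit or range.

### The arm

A 7-joint arm with a two-finger parallel gripper is mounted at the origin on the work surface. World frame = base frame: x ahead of the robot, y to its left, z up, the work surface at z = 0. Lengths are in m, angles in rad, forces in N, time in s.
With the tool pointing down it reaches from about 0.425 to 0.875 m from the base axis. Payload 4.7 kg.
Tool frame: the origin (TCP) lies at the very end of the fingers, on their centre line; the grasp point (between the pads) lies 19 mm behind it; z points along the fingers, y is the direction in which the jaws open and shut (so a half turn about z gives the same grasp; the last joint's range is limited). The gripper opens to 87 mm and grips with 3 to 60 N. Pads are 19 mm wide; open, the fingers measure 117 mm over their backs; the gripper's body (75 mm by 190 mm) begins 51 mm behind the grasp point.
Start: joints at [1.296, 0.321, -0.07, 1.45, 0.023, 1.371, -0.057], TCP at [0.185, -0.623, 0.223] pointing down, gripper open.
Joint ranges: [-2.86, 2.86], [-0.3, 2.09], [-1.38, 1.24], [0.06, 2.45], [-1.56, 4.7], [0.09, 2.05], [-2.69, 2.69]. Speed limits (rad/s): [2.57, 2.57, 3.14, 3.14, 3.14, 3.14, 3.14].

### API

Orientations are given as a rotation vector (axis times angle).
In Python, from bench import ctrl gives the robot as it stands. The module is installed in compiled form; this text tells all that it offers.
- The arm moves only by the tool move_arm, never from a script. Its arguments are lists of equal length, an entry for each row: "dp": the shift along the tool's x, y, z in units of 30 mm (1.0 is 30 mm), a list of three; "turn": the turn about the tool's z in units of 5 degrees (1.0 is 5 degrees); "jaw": the opening, from -1 (shut) to 1 (fully open). A call has 1 to 5 rows; each row is the pose to reach, as a shift and turn from the pose commanded when the call began, along the tool's axes at that moment; what a row does not reach only later rows make up. A row lasts 1/10 s, in which the tool goes at most 50 mm and 8.59 degrees, less where a joint would pass 70% of its speed; a pose out of reach is approached as far as the arm can. A call with a gripper value outside its range is refused whole. The fingers move at their own pace and stop on an object; "grip_force" is the grip in N (left out, the last holds). Time passes only in rows, so rows that repeat a pose let the fingers close. It gives the time, the measured TCP pose, the force and the opening at its end, in the units of the state.
- ctrl.get_state(): the state, without advancing time (a new reading comes with each control period).
- ctrl.get_image(name): name is "scene" or "top" or "wrist"; returns the picture (400x640x3 uint8, red, green, blue); there is no depth.
- ctrl.camera_info(name): a dict with "intrinsics" (3x3 intrinsics, pixels), "extrinsics" (4x4, takes a point from world to camera coordinates). Camera axes: x right, y up, looking along -z (the intrinsics and any distortion apply to the point x, -y, -z); pixel columns grow to the right and rows downward; lengths in m; the calibration is good to about 2 mm. A picture is of the moment at which its call begins: read the wrist's pose just before it. camera_info takes no time and is no camera call; for the wrist camera it gives the pose at the moment of the call.
- ctrl.close_job(): hands the job in, once; it reports no verdict.
Trained networks look in the newest picture that a camera, given by its name, has taken for a name from the list of things; names that differ only in an ending like _2 or _b are one class to them, and where a whole thing is asked for, a point or a joint stands for the part that bears it (a point fixed in the world has none). Each returns a list of dicts, best first, with "confidence" (0 to 1); they miss things now and then, are a little off and sometimes report something else, mostly with a low value. They report only what shows in the picture. A call takes as long as a camera call.
- ctrl.look_for(camera, target): "rect" ([centre column, centre row, width, height] in pixels, round what is visible of it).
- ctrl.masks_of(camera, target): "region" (400x640 bool, what is visible of it) and "rect" ([centre column, centre row, width, height] in pixels, round what is visible of it).
The state is a dict: "time": time; "joint_positions": joint angles; "qd": joint speeds; "joint_torque": joint torques, N m; "position": TCP position; "tool_rot": TCP orientation; "ft_force": force on the tool from outside, world axes, zero at the start; "torque": the same for the moment, N m; "grip_width": opening from 0.0 (shut) to 1.0 (fully open).
Only numpy, scipy, OpenCV 4.12 (cv2) and the standard library are available. Lean on these libraries where they do the work, as an engineer would, in place of code of your own. Each camera call takes 0.05 s, during which the arm holds its last target. There are 200 camera calls.

## Working session

There is one attempt and no reset: what is moved stays moved. The work goes in short steps, Python scripts to look and compute and a tool call to move; the robot and the scene stay as the last step left them, time stands still between calls to the robot, and variables do not carry over. Pictures are saved under pics/ and viewed, about 12 in all and at most 16, crops included, and the job is handed in when it is done.

Besides the shell and the picture viewer there is one more tool, called after "Request:" as name(argument=value, ...), one argument or row to a line, values as JSON. move_arm: Moves the arm, as the interface text tells. Its arguments: {"type":"object","properties":{"dp":{"type":"array","items":{"type":"array","items":{"type":"number"}}},"turn":{"type":"array","items":{"type":"number"}},"jaw":{"type":"array","items":{"type":"number"}},"grip_force":{"type":"number"}},"required":["dp","turn","jaw"]}

```bash
mkdir -p pics; python3 - <<'E'
from bench import ctrl
import cv2,numpy as np
np.set_printoptions(precision=4,suppress=True)
for c in("scene","top"):
    cv2.imwrite(f"pics/{c}0.png",ctrl.get_image(c)[:,:,::-1])
    i=ctrl.camera_info(c);print(c,i)
s=ctrl.get_state();print(s)
E
```

```text
scene {'intrinsics': array([[386.8482,   0.    , 320.2888],
       [  0.    , 386.8482, 197.957 ],
       [  0.    ,   0.    ,   1.    ]]), 'extrinsics': array([[ 0.6086,  0.7932, -0.02  , -0.3019],
       [-0.4939,  0.3984,  0.7729,  0.2188],
       [ 0.6211, -0.4605,  0.6342, -1.2391],
       [ 0.    ,  0.    ,  0.    ,  1.    ]])}
top {'intrinsics': array([[412.2896,   0.    , 313.3295],
       [  0.    , 412.2896, 199.5939],
       [  0.    ,   0.    ,   1.    ]]), 'extrinsics': array([[-0.1244, -0.9922,  0.0061,  0.0605],
       [ 0.9715, -0.1206,  0.2041, -0.5339],
       [-0.2018,  0.0313,  0.9789, -0.8177],
       [ 0.    ,  0.    ,  0.    ,  1.    ]])}
{'time': 0.1, 'joint_positions': array([ 1.2961,  0.3218, -0.0701,  1.4515,  0.0226,  1.3708, -0.0569]), 'qd': array([ 0.0001, -0.0004,  0.0004, -0.002 , -0.0021, -0.0001, -0.0002]), 'joint_torque': array([  0.0002, -49.2572,  -0.4056, -31.3399,  -0.0641,   0.0395,
         0.0001]), 'position': array([ 0.185 , -0.6226,  0.2216]), 'tool_rot': array([-3.1073, -0.4519,  0.0005]), 'ft_force': array([-0.5475,  0.0936, -0.069 ]), 'torque': array([-0.0254, -0.0029,  0.0078]), 'grip_width': 1.0016984452050839}
```

View pics/scene0.png

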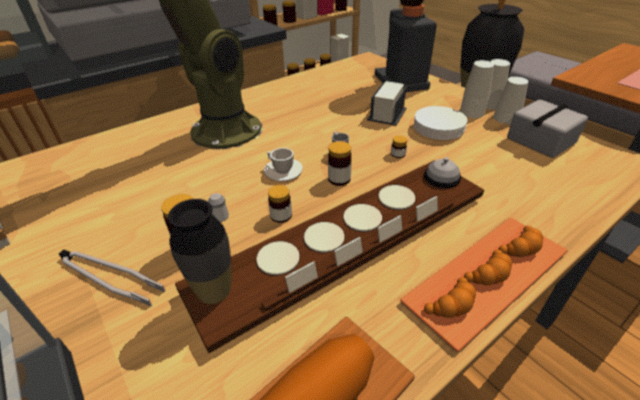

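View pics/top0.png

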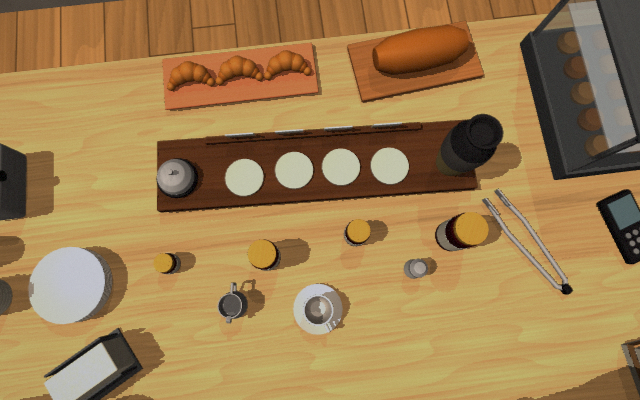

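```bash
cat > h.py <<'E'
from bench import ctrl
import cv2,numpy as np
from scipy.optimize import minimize
np.set_printoptions(precision=4,suppress=True)
J={'jar_largest':(.034,.130,.109,.032),'jar_large':(.030,.102,.081,.028),'jar_small':(.026,.076,.055,.024),'jar_smallest':(.022,.052,.031,.020)}
def cam(c):
    i=ctrl.camera_info(c);return np.array(i['intrinsics']),np.array(i['extrinsics'])
def proj(KE,P):
    K,E=KE;p=np.c_[P,np.ones(len(P))]@E.T;q=np.c_[p[:,0],-p[:,1],-p[:,2]]@K.T
    return q[:,:2]/q[:,2:]
def ray(KE,uv,z):
    K,E=KE;d=np.linalg.inv(K)@[uv[0],uv[1],1];R=E[:3,:3];o=-R.T@E[:3,3];w=R.T@[d[0],-d[1],-d[2]]
    return o+w*(z-o[2])/w[2]
def circ(x,y,z,r):
    t=np.linspace(0,2*np.pi,48,endpoint=False);return np.c_[x+r*np.cos(t),y+r*np.sin(t),0*t+z]
def rings(name,z0=0):
    if name.startswith('coaster'):return [(.036,.042),(.042,.042)]
    r,h,s,l=J[name];return [(z0,r),(z0+s,r),(z0+h,l)]
def hullmask(KE,xy,rg,S=4):
    P=np.vstack([circ(*xy,z,r) for z,r in rg]);p=proj(KE,P).astype(np.float32)
    m=np.zeros((400*S,640*S),np.uint8);cv2.fillConvexPoly(m,cv2.convexHull(np.round((p+.5)*S).astype(np.int32)),1);return m
def fit(KE,mask,rg,xy0):
    M=cv2.resize(mask.astype(np.uint8),None,fx=4,fy=4,interpolation=cv2.INTER_NEAREST)
    def c(x):
        h=hullmask(KE,x,rg);return 1-(h&M).sum()/max(1,(h|M).sum())
    r=minimize(c,xy0,method='Nelder-Mead',options=dict(initial_simplex=np.array(xy0)+np.array([[0,0],[.02,0],[0,.02]]),xatol=2e-4,fatol=1e-4))
    return r.x,1-r.fun
def measure(c,name,z0=0,n=4,KE=None):
    out=[];KE=KE or cam(c)
    for d in ctrl.masks_of(c,name)[:n]:
        u=d['rect'];rg=rings(name,z0);x0=ray(KE,u[:2],np.mean([rg[0][0],rg[-1][0]]))[:2]
        x,iou=fit(KE,d['region'],rg,x0);out.append((name,c,round(d['confidence'],2),np.round(u[:2]),x,round(iou,3)))
    return out
E
python3 - <<'E'
from h import *
for c in("top","scene"):
    ctrl.get_image(c)
    for n in list(J)+['coaster_a']:
        for o in measure(c,n,n=5):print(*o)
for c in("top","scene"):
    for d in ctrl.masks_of(c,'vase')[:1]:print('vase',c,d['confidence'],d['rect'],ray(cam(c),d['rect'][:2],.13))
E
```

```text
jar_largest top 0.7 [462. 233.] [ 0.4308 -0.2963] 0.968
jar_large top 0.56 [264. 253.] [0.4347 0.1083] 0.948
jar_large top 0.48 [317. 169.] [ 0.6575 -0.0291] 0.053
jar_large top 0.47 [355. 230.] [ 0.4561 -0.0827] 0.65
jar_small top 0.57 [356. 233.] [ 0.4581 -0.0894] 0.914
jar_smallest top 0.71 [167. 263.] [0.4462 0.3186] 0.905
coaster_a top 0.72 [294. 169.] [0.6125 0.0274] 0.952
coaster_a top 0.7 [390. 163.] [ 0.5967 -0.182 ] 0.963
coaster_a top 0.63 [244. 177.] [0.6098 0.1371] 0.963
coaster_a top 0.59 [340. 166.] [ 0.6068 -0.0748] 0.926
jar_largest scene 0.77 [177. 214.] [ 0.3306 -0.281 ] 0.165
jar_large scene 0.92 [340. 164.] [0.4283 0.1145] 0.885
jar_small scene 0.76 [280. 204.] [ 0.455  -0.0859] 0.92
jar_smallest scene 0.66 [279. 259.] [ 0.5847 -0.1748] 0.571
jar_smallest scene 0.63 [397. 145.] [0.442  0.3214] 0.925
coaster_a scene 0.97 [325. 235.] [ 0.6041 -0.0729] 0.965
coaster_a scene 0.81 [361. 219.] [0.6098 0.0299] 0.954
coaster_a scene 0.63 [396. 196.] [0.6072 0.139 ] 0.91
coaster_a scene 0.61 [277. 259.] [ 0.5939 -0.1797] 0.925
vase top 0.73 [471.1, 146.3, 65.2, 64.4] [ 0.5906 -0.3285  0.13  ]
vase scene 0.61 [201.1, 249.6, 61.1, 106.5] [ 0.5731 -0.3112  0.13  ]
```

Request:
move_arm(
  dp=[
    [0.6,-0.4,-0.5],
    [1.6,-1.2,-1.0],
    [2.7,-2.0,-1.5],
    [3.8,-2.8,-2.0],
    [4.9,-3.6,-2.7],
  ],
  turn=[0,0,0,0,0],
  jaw=[1,1,1,1,1],
)

```text
time: 1.3
position: [0.2958, -0.476, 0.3036]
tool_rot: [-3.108, -0.452, 0.001]
ft_force: [-0.5, -0.8, 0.4]
grip_width: 0.999
```

Request:
move_arm(
  dp=[
    [1.1,-0.8,0],
    [2.2,-1.6,0],
    [3.3,-2.4,0],
    [4.4,-3.3,0],
    [5.2,-3.9,0],
  ],
  turn=[0,0,0,0,0],
  jaw=[1,1,1,1,1],
)

```text
time: 1.8
position: [0.4133, -0.318, 0.304]
tool_rot: [3.108, 0.457, 0.002]
ft_force: [0.7, 0.5, 0.8]
grip_width: 1.003
```

```bash
python3 - <<'E'
from h import *
s=ctrl.get_state();print(s['time'],s['position'],s['tool_rot'],s['joint_positions'])
KE=cam('wrist');im=ctrl.get_image('wrist');cv2.imwrite('pics/w1.png',im[:,:,::-1])
print(KE)
for n in('jar_largest','coaster_a'):
    for o in measure('wrist',n,KE=KE):print(*o)
E
```

```text
1.8 [ 0.4133 -0.318   0.304 ] [3.1079 0.457  0.0016] [ 0.9384  0.0324 -0.3404  1.6265  0.0104  1.4836 -0.6815]
(array([[276.1137,   0.    , 321.135 ],
       [  0.    , 276.1137, 197.8187],
       [  0.    ,   0.    ,   1.    ]]), array([[ 0.2874, -0.9578,  0.0009, -0.4236],
       [ 0.9211,  0.2761, -0.2744, -0.2385],
       [ 0.2626,  0.0797,  0.9616, -0.5513],
       [ 0.    ,  0.    ,  0.    ,  1.    ]]))
jar_largest wrist 0.85 [309. 162.] [ 0.4312 -0.2958] 0.975
coaster_a wrist 0.96 [188.   8.] [ 0.6084 -0.074 ] 0.953
coaster_a wrist 0.62 [263.  25.] [ 0.5975 -0.1804] 0.976
```

View pics/w1.png

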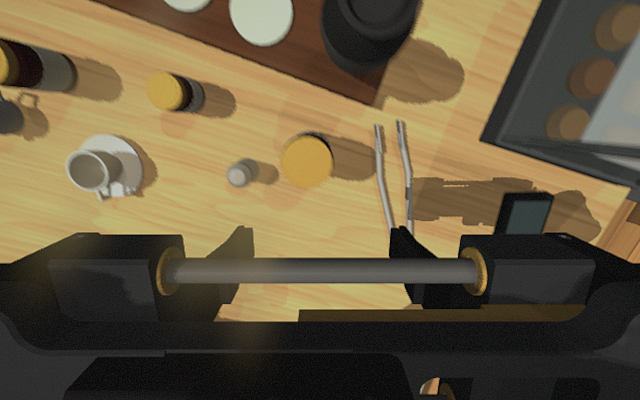

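Request:
move_arm(
  dp=[
    [0.5,-0.3,0.8],
    [0.8,-0.5,2.0],
    [0.8,-0.5,3.2],
    [0.8,-0.5,4.4],
    [0.8,-0.5,4.8],
  ],
  turn=[0,0,0,0,0],
  jaw=[1,1,1,1,1],
  grip_force=30,
)

```text
time: 2.45
position: [0.4271, -0.3, 0.1558]
tool_rot: [-3.105, -0.448, 0.008]
ft_force: [-0.3, 0.3, -0.1]
grip_width: 0.998
```

Request:
move_arm(
  dp=[
    [0,0,0.2],
    [0,0,1.0],
    [0,0,1.8],
    [0,0,2.5],
    [0,0,2.8],
  ],
  turn=[0,0,0,0,0],
  jaw=[1,1,1,1,1],
)

```text
time: 2.95
position: [0.43, -0.3007, 0.0754]
tool_rot: [3.109, 0.451, -0.0]
ft_force: [0.5, 0.6, 0.1]
grip_width: 1.006
```

Request:
move_arm(
  dp=[
    [0,0,0],
    [0,0,0],
    [0,0,0],
    [0,0,0],
    [0,0,0],
  ],
  turn=[0,0,0,0,0],
  jaw=[-1,-1,-1,-1,-1],
)

```text
time: 3.45
position: [0.4307, -0.2981, 0.077]
tool_rot: [-3.107, -0.453, -0.0]
ft_force: [-2.2, 5.3, 4.9]
grip_width: 0.772
```

Request:
move_arm(
  dp=[
    [0,0,-0.1],
    [0,0,-0.5],
    [0,0,-1.2],
    [0,0,-2.0],
    [0,0,-2.7],
  ],
  turn=[0,0,0,0,0],
  jaw=[-1,-1,-1,-1,-1],
)

```text
time: 3.95
position: [0.43, -0.3004, 0.1581]
tool_rot: [3.108, 0.451, 0.0]
ft_force: [0.6, -1.2, -7.1]
grip_width: 0.776
```

Request:
move_arm(
  dp=[
    [0.2,-0.5,0],
    [0.4,-1.3,0],
    [0.7,-2.2,0],
    [0.9,-3.1,0],
    [1.1,-3.7,0],
  ],
  turn=[0,-1,-2.3,-3.6,-5],
  jaw=[-1,-1,-1,-1,-1],
)

```text
time: 4.45
position: [0.4293, -0.1812, 0.156]
tool_rot: [-2.932, -1.124, 0.002]
ft_force: [0.8, 0.1, -6.6]
grip_width: 0.775
```

Request:
move_arm(
  dp=[
    [0,0,0],
    [0,0,0],
    [0,0,0],
    [0,0,0],
    [0,0,0],
  ],
  turn=[-1.4,-2.9,-4.4,-5.9,-7.4],
  jaw=[-1,-1,-1,-1,-1],
)

```text
time: 4.95
position: [0.4296, -0.1834, 0.1562]
tool_rot: [-2.426, -1.995, 0.001]
ft_force: [-0.8, -0.5, -6.8]
grip_width: 0.774
```

Request:
move_arm(
  dp=[
    [0,0,0],
    [0,0,0],
    [0,0,0],
    [0,0,0],
  ],
  turn=[-1.2,-1.8,-1.8,-1.8],
  jaw=[-1,-1,-1,-1],
)

```text
time: 5.35
position: [0.4298, -0.1837, 0.1563]
tool_rot: [-2.269, -2.172, 0.001]
ft_force: [1.0, -0.5, -6.7]
grip_width: 0.779
```

```bash
cat >> h.py <<'E'
def st():
    from scipy.spatial.transform import Rotation as R
    s=ctrl.get_state();M=R.from_rotvec(s['tool_rot']).as_matrix()
    print('t',round(s['time'],2),'p',s['position'],'w',round(s['grip_width']*87,1),'F',s['ft_force'],'yaw_y',round(np.degrees(np.arctan2(M[1,1],M[0,1])),1),'z',M[:,2]);return s,M
def need(x,y,z):
    s,M=st();print('need',M.T@(np.array([x,y,z])-s['position'])/.03)
E
python3 - <<'E'
from h import *
need(.432,-.181,.158)
KE=cam('wrist');im=ctrl.get_image('wrist');cv2.imwrite('pics/w2.png',im[:,:,::-1])
for o in measure('wrist','coaster_a',KE=KE):print(*o)
st()
E
```

```text
t 5.35 p [ 0.4298 -0.1837  0.1563] w 67.8 F [ 1.0251 -0.5264 -6.6737] yaw_y -2.5 z [-0.0006  0.0001 -1.    ]
need [ 0.0925  0.0679 -0.0564]
coaster_a wrist 0.79 [481. 184.] [ 0.5958 -0.1799] 0.956
coaster_a wrist 0.59 [505.  70.] [ 0.606 -0.074] 0.965
t 5.45 p [ 0.43   -0.1839  0.1564] w 67.6 F [ 0.685   0.4944 -7.2895] yaw_y -2.5 z [-0.0003 -0.0001 -1.    ]
```

View pics/w2.png

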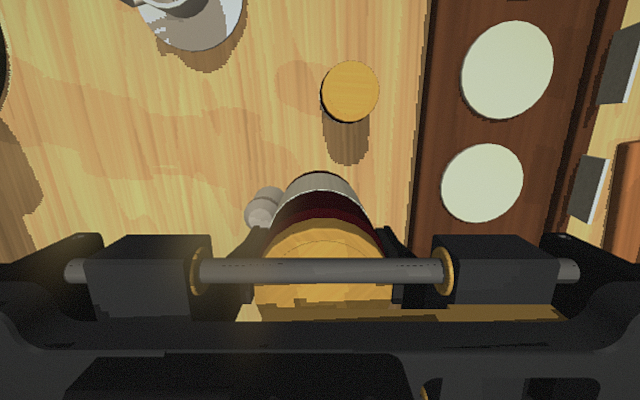

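Request:
move_arm(
  dp=[
    [0.1,0.5,0],
    [0.2,1.8,0],
    [0.3,3.2,0],
    [0.35,4.6,0],
    [0.35,5.55,0],
  ],
  turn=[0,0,0,0,0],
  jaw=[-1,-1,-1,-1,-1],
)

```text
time: 5.95
position: [0.5998, -0.1802, 0.1561]
tool_rot: [2.269, 2.173, 0.003]
ft_force: [-0.2, -0.1, -7.0]
grip_width: 0.773
```

Request:
move_arm(
  dp=[
    [0,0,0.1],
    [0,0,0.5],
    [0,0,0.9],
    [0,0,0.9],
    [0,0,0.9],
  ],
  turn=[0,0,0,0,0],
  jaw=[-1,-1,-1,-1,-1],
)

```text
time: 6.45
position: [0.5958, -0.1811, 0.1288]
tool_rot: [-2.269, -2.172, 0.002]
ft_force: [1.1, 0.1, -7.1]
grip_width: 0.778
```

```bash
python3 - <<'E'
from h import *
need(.597,-.1805,.119)
KE=cam('wrist');ctrl.get_image('wrist')
for n in('coaster_a','jar_small','jar_large'):
    for o in measure('wrist',n,KE=KE):print(*o)
st()
E
```

```text
t 6.45 p [ 0.5958 -0.1811  0.1288] w 67.7 F [ 1.1481  0.1177 -7.1468] yaw_y -2.5 z [-0.0017 -0.0001 -1.    ]
need [0.0202 0.0407 0.3273]
coaster_a wrist 0.93 [322. 180.] [ 0.5961 -0.1793] 0.217
coaster_a wrist 0.72 [327.  79.] [ 0.6069 -0.0739] 0.97
coaster_a wrist 0.31 [346. 156.] [ 0.6588 -0.127 ] 0.233
jar_small wrist 0.7 [152. 105.] [ 0.4608 -0.0874] 0.95
t 6.65 p [ 0.5973 -0.1809  0.1304] w 67.4 F [-0.6489 -0.3611 -6.8986] yaw_y -2.5 z [ 0.0013 -0.0008 -1.    ]
```

Request:
move_arm(
  dp=[
    [0,0,0.07],
    [0,0,0.14],
    [0,0,0.2],
    [0,0,0.25],
    [0,0,0.3],
  ],
  turn=[0,0,0,0,0],
  jaw=[-1,-1,-1,-1,-1],
)

```text
time: 7.15
position: [0.597, -0.1807, 0.1203]
tool_rot: [-2.268, -2.173, 0.0]
ft_force: [0.7, 0.2, -6.1]
grip_width: 0.777
```

Request:
move_arm(
  dp=[
    [0,0,0.03],
    [0,0,0.06],
    [0,0,0.06],
  ],
  turn=[0,0,0],
  jaw=[-1,-1,-1],
)

```text
time: 7.45
position: [0.597, -0.1808, 0.1192]
tool_rot: [2.268, 2.173, -0.0]
ft_force: [-1.2, 0.6, -3.8]
grip_width: 0.775
```

Request:
move_arm(
  dp=[
    [0,0,0.03],
    [0,0,0.03],
  ],
  turn=[0,0],
  jaw=[-1,-1],
)

```text
time: 7.65
position: [0.597, -0.1809, 0.1191]
tool_rot: [2.268, 2.173, -0.001]
ft_force: [-5.2, -0.2, 2.8]
grip_width: 0.773
```

Request:
move_arm(
  dp=[
    [0,0,0],
    [0,0,0],
    [0,0,0],
    [0,0,0],
    [0,0,0],
  ],
  turn=[0,0,0,0,0],
  jaw=[0.7,0.8,1,1,1],
)

```text
time: 8.15
position: [0.5975, -0.1807, 0.118]
tool_rot: [2.268, 2.173, 0.001]
ft_force: [-0.4, -0.3, -0.2]
grip_width: 0.993
```

Request:
move_arm(
  dp=[
    [0,0,-0.3],
    [0,0,-1.2],
    [0,0,-2.4],
    [0,0,-3.6],
    [0,0,-4.4],
  ],
  turn=[0,0,0,0,0],
  jaw=[1,1,1,1,1],
)

```text
time: 8.65
position: [0.5981, -0.1807, 0.2537]
tool_rot: [2.266, 2.171, 0.003]
ft_force: [0.6, -0.2, -1.0]
grip_width: 1.0
```

```bash
python3 - <<'E'
from h import *
ctrl.get_image('top');print(*measure('top','jar_largest',.042,1))
s,M=need(.433,.111,.25) or st()
KE=cam('wrist');cv2.imwrite('pics/w3.png',ctrl.get_image('wrist')[:,:,::-1])
for o in measure('wrist','coaster_a',KE=KE):print(*o)
for o in measure('wrist','jar_largest',.042,KE=KE):print(*o)
E
```

```text
('jar_largest', 'top', 0.93, array([394., 154.]), array([ 0.5957, -0.1813]), np.float64(0.7))
t 8.75 p [ 0.5995 -0.1809  0.2554] w 87.0 F [ 0.1277  1.2885 -0.2222] yaw_y -2.4 z [ 0.0083 -0.0028 -1.    ]
need [ 9.485  -5.9603  0.1052]
t 8.75 p [ 0.5995 -0.1809  0.2554] w 87.0 F [ 0.1277  1.2885 -0.2222] yaw_y -2.4 z [ 0.0083 -0.0028 -1.    ]
coaster_a wrist 0.95 [323.  92.] [ 0.6072 -0.0736] 0.977
coaster_a wrist 0.72 [318. 164.] [ 0.5968 -0.1782] 0.211
coaster_a wrist 0.63 [322.  22.] [0.6125 0.0304] 0.983
jar_largest wrist 0.68 [319. 194.] [ 0.5966 -0.1795] 0.952
```

View pics/w3.png

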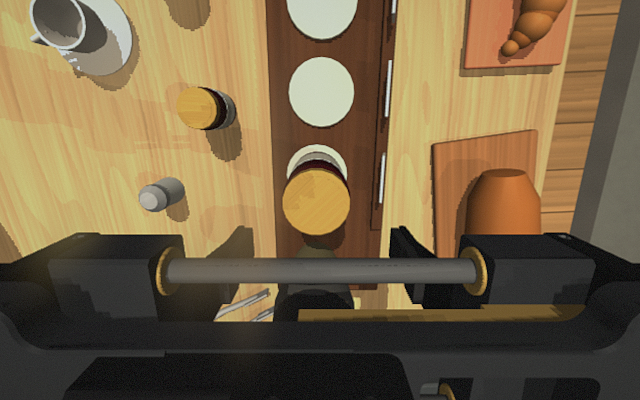

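Request:
move_arm(
  dp=[
    [0.6,-0.4,0],
    [1.9,-1.2,0],
    [3.2,-2.1,0],
    [4.5,-3.0,0],
    [5.7,-3.9,0],
  ],
  turn=[0,0,0,0,0],
  jaw=[1,1,1,1,1],
)

```text
time: 9.4
position: [0.4854, -0.0031, 0.2482]
tool_rot: [-2.266, -2.172, 0.002]
ft_force: [-0.6, 0.3, 0.4]
grip_width: 1.003
```

Request:
move_arm(
  dp=[
    [1.2,-0.9,0],
    [2.4,-1.8,0],
    [2.7,-2.0,0],
    [2.7,-2.0,0],
  ],
  turn=[0,0,0,0],
  jaw=[1,1,1,1],
)

```text
time: 9.8
position: [0.4298, 0.0798, 0.2492]
tool_rot: [2.264, 2.177, -0.002]
ft_force: [0.3, -0.9, 0.6]
grip_width: 1.0
```

```bash
python3 - <<'E'
from h import *
KE=cam('wrist');ctrl.get_image('wrist')
for n in('coaster_a','jar_large','jar_smallest'):
    for o in measure('wrist',n,KE=KE):print(*o)
need(.433,.111,.043)
E
```

```text
coaster_a wrist 0.81 [443. 252.] [ 0.6069 -0.0716] 0.118
coaster_a wrist 0.75 [451. 206.] [0.6116 0.0305] 0.962
jar_large wrist 0.66 [443. 251.] [ 0.5694 -0.0145] 0.096
jar_large wrist 0.58 [324. 155.] [0.4347 0.1118] 0.957
jar_smallest wrist 0.4 [434. 386.] [ 0.6296 -0.3491] 0.232
jar_smallest wrist 0.39 [427. 388.] [ 0.6161 -0.3626] 0.223
t 10.0 p [0.4315 0.0769 0.2493] w 86.9 F [ 0.2412  1.3121 -0.1189] yaw_y -2.6 z [-0.001   0.0005 -1.    ]
need [1.1345 0.0052 6.8788]
```

Request:
move_arm(
  dp=[
    [0.5,0.03,0.5],
    [1.15,0.03,1.5],
    [1.15,0.03,2.8],
    [1.15,0.03,4.0],
    [1.15,0.03,4.4],
  ],
  turn=[0,0,0,0,0],
  jaw=[1,1,1,1,1],
)

```text
time: 10.5
position: [0.4312, 0.1115, 0.1142]
tool_rot: [-2.267, -2.168, 0.007]
ft_force: [1.0, 0.1, -0.0]
grip_width: 0.999
```

Request:
move_arm(
  dp=[
    [0,0,0.3],
    [0,0,1.1],
    [0,0,1.9],
    [0,0,2.4],
    [0,0,2.5],
  ],
  turn=[0,0,0,0,0],
  jaw=[1,1,1,1,1],
)

```text
time: 11.0
position: [0.4335, 0.1125, 0.0424]
tool_rot: [-2.269, -2.171, 0.001]
ft_force: [0.0, 0.2, 0.2]
grip_width: 1.001
```

Request:
move_arm(
  dp=[
    [0,0,0],
    [0,0,0],
    [0,0,0],
    [0,0,0],
    [0,0,0],
  ],
  turn=[0,0,0,0,0],
  jaw=[-1,-1,-1,-1,-1],
)

```text
time: 11.5
position: [0.4338, 0.113, 0.0435]
tool_rot: [2.268, 2.173, 0.001]
ft_force: [0.1, -0.8, 2.9]
grip_width: 0.681
```

Request:
move_arm(
  dp=[
    [0,0,-0.1],
    [0,0,-0.6],
    [0,0,-1.5],
    [0,0,-2.5],
    [0,0,-3.0],
  ],
  turn=[0,0,0,0,0],
  jaw=[-1,-1,-1,-1,-1],
)

```text
time: 12.0
position: [0.4339, 0.1133, 0.1347]
tool_rot: [2.267, 2.173, 0.002]
ft_force: [0.2, -0.7, -3.8]
grip_width: 0.681
```

Request:
move_arm(
  dp=[
    [-0.3,0.3,0],
    [-1.0,1.0,0],
    [-1.9,2.0,0],
    [-2.8,2.9,0],
    [-3.7,3.8,0],
  ],
  turn=[0,0,0,0,0],
  jaw=[-1,-1,-1,-1,-1],
)

```text
time: 12.5
position: [0.5426, -0.0052, 0.1306]
tool_rot: [-2.268, -2.171, 0.004]
ft_force: [0.4, 0.8, -3.0]
grip_width: 0.682
```

Request:
move_arm(
  dp=[
    [-0.9,0.9,0],
    [-1.7,1.7,0.2],
    [-2.2,2.2,0.6],
    [-2.2,2.2,1.0],
    [-2.2,2.2,1.1],
  ],
  turn=[0,0,0,0,0],
  jaw=[-1,-1,-1,-1,-1],
)

```text
time: 13.0
position: [0.6032, -0.0723, 0.0956]
tool_rot: [-2.266, -2.168, 0.006]
ft_force: [-1.2, 0.1, -2.7]
grip_width: 0.683
```

```bash
python3 - <<'E'
from h import *
KE=cam('wrist');cv2.imwrite('pics/w4.png',ctrl.get_image('wrist')[:,:,::-1])
for n in('coaster_a',):
    for o in measure('wrist',n,KE=KE):print(*o)
need(.607,-.073,.0855)
E
```

```text
coaster_a wrist 0.75 [325. 197.] [ 0.607  -0.0732] 0.317
coaster_a wrist 0.74 [326.  80.] [0.6123 0.0286] 0.969
t 13.1 p [ 0.6039 -0.0706  0.0977] w 59.4 F [ 0.1208  0.1965 -3.4907] yaw_y -2.4 z [-0.0039  0.0012 -1.    ]
need [-0.0767  0.1074  0.4076]
```

View pics/w4.png

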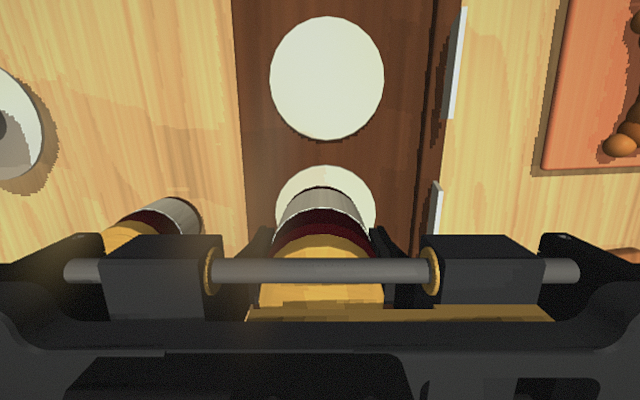

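Request:
move_arm(
  dp=[
    [-0.04,0.03,0.1],
    [-0.04,0.03,0.2],
    [-0.04,0.03,0.28],
    [-0.04,0.03,0.33],
    [-0.04,0.03,0.36],
  ],
  turn=[0,0,0,0,0],
  jaw=[-1,-1,-1,-1,-1],
)

```text
time: 13.6
position: [0.6064, -0.0727, 0.0891]
tool_rot: [2.268, 2.173, -0.0]
ft_force: [-0.1, -0.4, -3.3]
grip_width: 0.682
```

Request:
move_arm(
  dp=[
    [0,0,0.03],
    [0,0,0.06],
    [0,0,0.09],
    [0,0,0.11],
    [0,0,0.11],
  ],
  turn=[0,0,0,0,0],
  jaw=[-1,-1,-1,-1,-1],
)

```text
time: 14.1
position: [0.6064, -0.0728, 0.0857]
tool_rot: [-2.268, -2.173, 0.0]
ft_force: [0.2, 0.4, -3.3]
grip_width: 0.682
```

Request:
move_arm(
  dp=[
    [0,0,0.03],
    [0,0,0.06],
    [0,0,0.06],
  ],
  turn=[0,0,0],
  jaw=[-1,-1,-1],
)

```text
time: 14.4
position: [0.6065, -0.0728, 0.0856]
tool_rot: [2.268, 2.173, -0.001]
ft_force: [-5.4, -0.8, 6.1]
grip_width: 0.684
```

Request:
move_arm(
  dp=[
    [0,0,0],
    [0,0,0],
    [0,0,0],
    [0,0,0],
    [0,0,0],
  ],
  turn=[0,0,0,0,0],
  jaw=[0.5,0.6,1,1,1],
)

```text
time: 14.9
position: [0.6065, -0.0728, 0.0838]
tool_rot: [2.268, 2.173, -0.0]
ft_force: [-0.3, 0.2, 0.3]
grip_width: 0.963
```

Request:
move_arm(
  dp=[
    [0,0,-0.3],
    [0,0,-1.2],
    [0,0,-2.4],
    [0,0,-3.6],
    [0,0,-4.5],
  ],
  turn=[0,0,0,0,0],
  jaw=[1,1,1,1,1],
)

```text
time: 15.4
position: [0.6072, -0.0725, 0.2222]
tool_rot: [2.266, 2.172, 0.003]
ft_force: [-0.5, -0.4, -0.1]
grip_width: 0.999
```

Request:
move_arm(
  dp=[
    [-0.3,-0.6,0],
    [-0.8,-2.0,0],
    [-1.3,-3.4,0],
    [-1.7,-4.6,0],
    [-1.7,-4.8,0],
  ],
  turn=[0,0,0,0,0],
  jaw=[1,1,1,1,1],
)

```text
time: 15.9
position: [0.4569, -0.1198, 0.2194]
tool_rot: [2.273, 2.167, -0.005]
ft_force: [-0.0, -1.1, 0.8]
grip_width: 1.001
```

```bash
python3 - <<'E'
from h import *
KE=cam('wrist');ctrl.get_image('wrist')
for o in measure('wrist','jar_small',KE=KE):print(*o)
for o in measure('wrist','jar_large',.042,KE=KE):print(*o)
need(.4595,-.087,.017)
E
```

```text
jar_small wrist 0.56 [323. 155.] [ 0.4593 -0.0864] 0.961
jar_large wrist 0.81 [474. 145.] [ 0.6061 -0.0746] 0.965
jar_large wrist 0.36 [468. 153.] [ 0.6176 -0.0068] 0.234
t 16.05 p [ 0.4611 -0.1174  0.2199] w 87.0 F [0.171  1.7596 1.215 ] yaw_y -2.5 z [ 0.002  -0.0011 -1.    ]
need [ 1.0158 -0.1121  6.7614]
```

Request:
move_arm(
  dp=[
    [0.5,-0.05,0.5],
    [1.0,-0.05,1.5],
    [1.02,-0.05,2.8],
    [1.02,-0.05,4.0],
    [1.02,-0.05,4.4],
  ],
  turn=[0,0,0,0,0],
  jaw=[1,1,1,1,1],
)

```text
time: 16.55
position: [0.4591, -0.0849, 0.0838]
tool_rot: [-2.261, -2.173, 0.002]
ft_force: [-0.1, -0.7, 0.8]
grip_width: 0.999
```

Request:
move_arm(
  dp=[
    [0,0,0.3],
    [0,0,1.1],
    [0,0,1.9],
    [0,0,2.25],
    [0,0,2.33],
  ],
  turn=[0,0,0,0,0],
  jaw=[1,1,1,1,1],
)

```text
time: 17.05
position: [0.4607, -0.0867, 0.0169]
tool_rot: [-2.268, -2.173, -0.0]
ft_force: [0.1, -0.5, 0.7]
grip_width: 0.997
```

Request:
move_arm(
  dp=[
    [0,0,0],
    [0,0,0],
    [0,0,0],
    [0,0,0],
    [0,0,0],
  ],
  turn=[0,0,0,0,0],
  jaw=[-1,-1,-1,-1,-1],
  grip_force=20,
)

```text
time: 17.55
position: [0.4602, -0.0871, 0.0174]
tool_rot: [2.268, 2.173, -0.001]
ft_force: [-3.6, 0.1, 2.5]
grip_width: 0.628
```

Request:
move_arm(
  dp=[
    [0,0,0],
    [0,0,0],
    [0,0,0],
  ],
  turn=[0,0,0],
  jaw=[-1,-1,-1],
)

```text
time: 17.85
position: [0.4595, -0.0871, 0.0172]
tool_rot: [-2.268, -2.173, 0.002]
ft_force: [-3.6, 0.5, 6.3]
grip_width: 0.592
```

Request:
move_arm(
  dp=[
    [0,0,-0.1],
    [0,0,-0.6],
    [0,0,-1.5],
    [0,0,-2.5],
    [0,0,-3.0],
  ],
  turn=[0,0,0,0,0],
  jaw=[-1,-1,-1,-1,-1],
)

```text
time: 18.35
position: [0.4616, -0.0869, 0.1091]
tool_rot: [2.266, 2.172, 0.003]
ft_force: [0.1, 0.0, -3.4]
grip_width: 0.593
```

Request:
move_arm(
  dp=[
    [0.4,0,0],
    [1.4,0.2,0],
    [2.5,0.8,0],
    [3.4,1.6,0],
    [4.0,2.7,0],
  ],
  turn=[0,0,0,0,0],
  jaw=[-1,-1,-1,-1,-1],
)

```text
time: 18.85
position: [0.5451, 0.0333, 0.1056]
tool_rot: [-2.264, -2.176, 0.002]
ft_force: [1.8, -1.0, -2.3]
grip_width: 0.595
```

Request:
move_arm(
  dp=[
    [0.1,1.2,0],
    [0.1,2.1,0.3],
    [0.1,2.2,0.8],
    [0.1,2.2,1.1],
    [0.1,2.2,1.1],
  ],
  turn=[0,0,0,0,0],
  jaw=[-1,-1,-1,-1,-1],
)

```text
time: 19.35
position: [0.6092, 0.0303, 0.0709]
tool_rot: [-2.264, -2.171, 0.007]
ft_force: [-0.1, 0.5, -3.3]
grip_width: 0.595
```

```bash
python3 - <<'E'
from h import *
KE=cam('wrist');cv2.imwrite('pics/w5.png',ctrl.get_image('wrist')[:,:,::-1])
for n in('coaster_a',):
    for o in measure('wrist',n,KE=KE):print(*o)
need(.612,.0295,.0595)
E
```

```text
coaster_a wrist 0.86 [315.  68.] [0.6095 0.1392] 0.973
coaster_a wrist 0.84 [324. 200.] [0.6128 0.03  ] 0.351
t 19.45 p [0.611  0.03   0.0735] w 51.8 F [ 0.3515  0.8083 -1.8933] yaw_y -2.4 z [-0.0016 -0.0002 -1.    ]
need [-0.0165  0.0357  0.4658]
```

Request:
move_arm(
  dp=[
    [0,0,0.1],
    [0,0,0.2],
    [0,0,0.28],
    [0,0,0.34],
    [0,0,0.38],
  ],
  turn=[0,0,0,0,0],
  jaw=[-1,-1,-1,-1,-1],
)

```text
time: 19.95
position: [0.6122, 0.0296, 0.0625]
tool_rot: [2.269, 2.173, -0.0]
ft_force: [0.6, -0.2, -3.2]
grip_width: 0.592
```

Request:
move_arm(
  dp=[
    [0,0,0.02],
    [0,0,0.04],
    [0,0,0.06],
    [0,0,0.06],
  ],
  turn=[0,0,0,0],
  jaw=[-1,-1,-1,-1],
)

```text
time: 20.35
position: [0.6123, 0.0297, 0.0607]
tool_rot: [-2.268, -2.173, 0.0]
ft_force: [0.2, -0.2, -2.5]
grip_width: 0.591
```

Request:
move_arm(
  dp=[
    [0,0,0.02],
    [0,0,0.04],
    [0,0,0.06],
    [0,0,0.06],
  ],
  turn=[0,0,0,0],
  jaw=[-1,-1,-1,-1],
)

```text
time: 20.75
position: [0.6124, 0.0297, 0.0593]
tool_rot: [2.268, 2.173, -0.0]
ft_force: [-1.0, -0.9, 0.1]
grip_width: 0.588
```

Request:
move_arm(
  dp=[
    [0,0,0.02],
    [0,0,0.02],
    [0,0,0.02],
    [0,0,0.02],
    [0,0,0.02],
  ],
  turn=[0,0,0,0,0],
  jaw=[0.35,0.5,0.9,1,1],
)

```text
time: 21.25
position: [0.6124, 0.0297, 0.0585]
tool_rot: [2.268, 2.173, 0.0]
ft_force: [-0.1, 0.1, -0.8]
grip_width: 0.926
```

Request:
move_arm(
  dp=[
    [0,0,-0.3],
    [0,0,-1.2],
    [0,0,-2.4],
    [0,0,-3.6],
    [0,0,-4.8],
  ],
  turn=[0,0,0,0,0],
  jaw=[1,1,1,1,1],
)

```text
time: 21.75
position: [0.6123, 0.0299, 0.2046]
tool_rot: [2.268, 2.173, 0.001]
ft_force: [0.2, 0.1, -0.2]
grip_width: 1.0
```

Request:
move_arm(
  dp=[
    [0.6,-0.4,0],
    [1.8,-1.2,0],
    [3.0,-2.1,0],
    [4.2,-3.0,0],
    [5.4,-3.8,0],
  ],
  turn=[0,0,0,0,0],
  jaw=[1,1,1,1,1],
)

```text
time: 22.25
position: [0.5033, 0.1983, 0.2023]
tool_rot: [2.267, 2.174, -0.001]
ft_force: [0.6, -0.4, 0.0]
grip_width: 0.999
```

Request:
move_arm(
  dp=[
    [1.2,-0.8,0],
    [2.4,-1.7,0],
    [3.0,-2.1,0],
    [3.0,-2.1,0],
  ],
  turn=[0,0,0,0],
  jaw=[1,1,1,1],
)

```text
time: 22.65
position: [0.4426, 0.2934, 0.2027]
tool_rot: [-2.259, -2.182, -0.001]
ft_force: [-0.5, 0.7, 0.4]
grip_width: 1.002
```

```bash
python3 - <<'E'
from h import *
KE=cam('wrist');cv2.imwrite('pics/w6.png',ctrl.get_image('wrist')[:,:,::-1])
for n,z in(('jar_smallest',0),('jar_small',.042),('coaster_a',0)):
    for o in measure('wrist',n,z,KE=KE):print(*o)
need(.4445,.319,.006)
E
```

```text
jar_smallest wrist 0.61 [324. 161.] [0.4455 0.3209] 0.957
coaster_a wrist 0.43 [429. 392.] [ 0.6007 -0.0742] 0.217
t 22.85 p [0.447  0.2876 0.2021] w 87.3 F [ 0.6886 -0.7502  1.2909] yaw_y -2.6 z [-0.0001 -0.0009 -1.    ]
need [ 1.0473 -0.1309  6.5372]
```

View pics/w6.png

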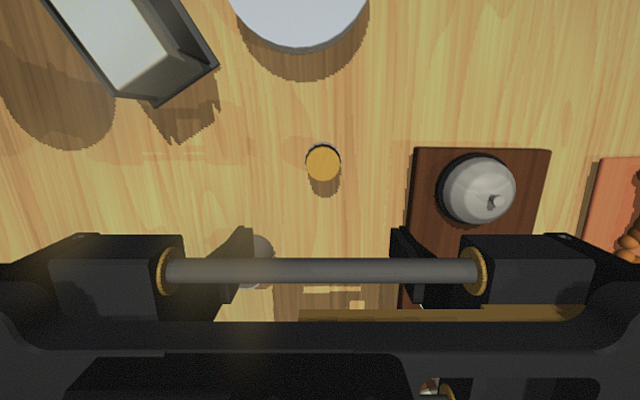

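Request:
move_arm(
  dp=[
    [0.5,-0.05,0.5],
    [1.0,-0.09,1.5],
    [1.06,-0.09,2.8],
    [1.06,-0.09,4.1],
    [1.06,-0.09,4.6],
  ],
  turn=[0,0,0,0,0],
  jaw=[1,1,1,1,1],
)

```text
time: 23.35
position: [0.4438, 0.3178, 0.0605]
tool_rot: [-2.27, -2.17, 0.01]
ft_force: [0.4, -0.7, 0.1]
grip_width: 0.996
```

Request:
move_arm(
  dp=[
    [0,0,0.3],
    [0,0,1.0],
    [0,0,1.5],
    [0,0,1.8],
    [0,0,1.9],
  ],
  turn=[0,0,0,0,0],
  jaw=[1,1,1,1,1],
)

```text
time: 23.85
position: [0.4451, 0.3206, 0.0071]
tool_rot: [2.269, 2.173, -0.001]
ft_force: [0.2, 0.8, 0.6]
grip_width: 1.002
```

```bash
python3 - <<'E'
from h import *
need(.4455,.3205,.006)
E
```

```text
t 23.85 p [0.4451 0.3206 0.0071] w 87.2 F [0.2318 0.7709 0.6448] yaw_y -2.5 z [-0.0003 -0.0004 -1.    ]
need [-0.004   0.0145  0.0366]
```

Request:
move_arm(
  dp=[
    [0,0,0],
    [0,0,0],
    [0,0,0],
    [0,0,0],
    [0,0,0],
  ],
  turn=[0,0,0,0,0],
  jaw=[-1,-1,-1,-1,-1],
  grip_force=15,
)

```text
time: 24.35
position: [0.4451, 0.321, 0.0077]
tool_rot: [2.268, 2.173, 0.001]
ft_force: [-0.1, -0.3, -0.1]
grip_width: 0.627
```

Request:
move_arm(
  dp=[
    [0,0,0],
    [0,0,0],
    [0,0,0],
    [0,0,0],
    [0,0,0],
  ],
  turn=[0,0,0,0,0],
  jaw=[-1,-1,-1,-1,-1],
)

```text
time: 24.85
position: [0.445, 0.3209, 0.0075]
tool_rot: [2.268, 2.173, -0.0]
ft_force: [-0.4, -1.0, 1.5]
grip_width: 0.498
```

Request:
move_arm(
  dp=[
    [0,0,-0.1],
    [0,0,-0.6],
    [0,0,-1.6],
    [0,0,-2.7],
    [0,0,-3.3],
  ],
  turn=[0,0,0,0,0],
  jaw=[-1,-1,-1,-1,-1],
)

```text
time: 25.35
position: [0.4457, 0.3222, 0.1099]
tool_rot: [2.267, 2.174, 0.006]
ft_force: [0.6, 0.5, -0.5]
grip_width: 0.501
```

Request:
move_arm(
  dp=[
    [-0.5,0,0],
    [-1.7,0.1,0],
    [-3.0,0.3,0],
    [-4.2,0.8,0],
    [-5.2,1.6,0],
  ],
  turn=[0,0,0,0,0],
  jaw=[-1,-1,-1,-1,-1],
)

```text
time: 25.85
position: [0.4857, 0.1612, 0.1074]
tool_rot: [2.266, 2.173, -0.001]
ft_force: [0.5, -0.1, -0.7]
grip_width: 0.499
```

Request:
move_arm(
  dp=[
    [-0.5,1.2,0],
    [-0.62,2.5,0],
    [-0.62,3.7,0.4],
    [-0.62,4.13,0.9],
    [-0.62,4.13,1.3],
  ],
  turn=[0,0,0,0,0],
  jaw=[-1,-1,-1,-1,-1],
)

```text
time: 26.35
position: [0.6109, 0.1386, 0.0671]
tool_rot: [-2.27, -2.171, -0.002]
ft_force: [-0.8, -0.2, -0.9]
grip_width: 0.503
```

```bash
python3 - <<'E'
from h import *
KE=cam('wrist');cv2.imwrite('pics/w7.png',ctrl.get_image('wrist')[:,:,::-1])
for o in measure('wrist','coaster_a',KE=KE):print(*o)
need(.6095,.1385,.0495)
E
```

```text
coaster_a wrist 0.87 [321. 206.] [0.6097 0.1391] 0.441
t 26.45 p [0.6071 0.1391 0.0658] w 43.8 F [-0.7291  0.4459 -1.2672] yaw_y -2.4 z [-0.0044 -0.0002 -1.    ]
need [-0.0172  0.0844  0.5418]
```

View pics/w7.png

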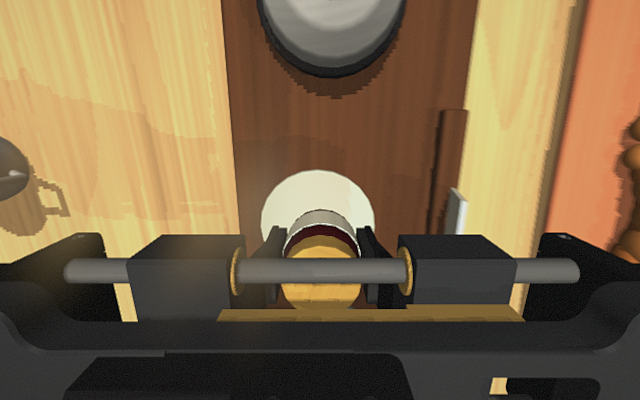

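Request:
move_arm(
  dp=[
    [0,0,0.12],
    [0,0,0.24],
    [0,0,0.34],
    [0,0,0.41],
    [0,0,0.45],
  ],
  turn=[0,0,0,0,0],
  jaw=[-1,-1,-1,-1,-1],
)

```text
time: 26.95
position: [0.6091, 0.139, 0.054]
tool_rot: [2.268, 2.173, -0.0]
ft_force: [-0.0, 0.5, -1.1]
grip_width: 0.504
```

Request:
move_arm(
  dp=[
    [0,0,0.02],
    [0,0,0.04],
    [0,0,0.06],
    [0,0,0.06],
  ],
  turn=[0,0,0,0],
  jaw=[-1,-1,-1,-1],
)

```text
time: 27.35
position: [0.6092, 0.1391, 0.052]
tool_rot: [-2.268, -2.173, 0.0]
ft_force: [-0.0, -0.3, -1.0]
grip_width: 0.503
```

Request:
move_arm(
  dp=[
    [0,0,0.02],
    [0,0,0.04],
    [0,0,0.06],
    [0,0,0.08],
    [0,0,0.08],
  ],
  turn=[0,0,0,0,0],
  jaw=[-1,-1,-1,-1,-1],
)

```text
time: 27.85
position: [0.6092, 0.1391, 0.0496]
tool_rot: [-2.268, -2.173, 0.0]
ft_force: [0.4, 0.2, -1.0]
grip_width: 0.501
```

Request:
move_arm(
  dp=[
    [0,0,0.015],
    [0,0,0.03],
    [0,0,0.04],
    [0,0,0.04],
  ],
  turn=[0,0,0,0],
  jaw=[-1,-1,-1,-1],
)

```text
time: 28.25
position: [0.6092, 0.1391, 0.0495]
tool_rot: [2.268, 2.173, -0.001]
ft_force: [-2.9, 0.4, 5.8]
grip_width: 0.495
```

Contact; release, retreat upward and back over the near side for a clear view.

Request:
move_arm(
  dp=[
    [0,0,0],
    [0,0,0],
    [0,0,0],
    [0,0,0],
    [0,0,0],
  ],
  turn=[0,0,0,0,0],
  jaw=[0.15,0.4,0.8,1,1],
)

```text
time: 28.75
position: [0.6092, 0.1391, 0.0484]
tool_rot: [-2.268, -2.173, 0.0]
ft_force: [0.9, -0.8, -0.4]
grip_width: 0.851
```

Request:
move_arm(
  dp=[
    [0,0,-0.3],
    [0,0,-1.2],
    [0,0,-2.6],
    [0,0,-4.1],
    [0,0,-5.6],
  ],
  turn=[0,0,0,0,0],
  jaw=[1,1,1,1,1],
)

```text
time: 29.25
position: [0.6089, 0.1393, 0.2188]
tool_rot: [2.268, 2.174, 0.0]
ft_force: [0.3, -0.4, -0.3]
grip_width: 1.003
```

Request:
move_arm(
  dp=[
    [1,-1,-0.5],
    [2,-2,-1],
    [3,-3.2,-1.5],
    [4,-4.4,-2],
    [5,-5.5,-2],
  ],
  turn=[0,0,0,0,0],
  jaw=[1,1,1,1,1],
)

```text
time: 29.75
position: [0.4496, 0.2984, 0.2794]
tool_rot: [2.266, 2.173, 0.006]
ft_force: [0.1, 0.6, -0.3]
grip_width: 1.0
```

```bash
python3 - <<'E'
from h import *
st()
C={'jar_largest':(.597,-.1803),'jar_large':(.6068,-.0738),'jar_small':(.612,.0297),'jar_smallest':(.6095,.139)}
for c in("top","scene"):
    cv2.imwrite(f"pics/{c}1.png",ctrl.get_image(c)[:,:,::-1])
    for n in J:
        for o in measure(c,n,.042,n=2):print(*o,'err',o[4]-C[n])
    for d in ctrl.masks_of(c,'vase')[:1]:print('vase',c,d['confidence'],d['rect'])
E
```

```text
t 29.75 p [0.4496 0.2984 0.2794] w 87.0 F [ 0.0534  0.5881 -0.3233] yaw_y -2.4 z [ 0.0043  0.0012 -1.    ]
jar_largest top 0.91 [398. 156.] [ 0.5966 -0.182 ] 0.953 err [-0.0004 -0.0017]
jar_large top 0.94 [344. 158.] [ 0.6068 -0.0759] 0.914 err [-0.     -0.0021]
jar_small top 0.96 [291. 161.] [0.6115 0.0284] 0.874 err [-0.0005 -0.0013]
jar_smallest top 0.94 [244. 174.] [0.6102 0.1367] 0.949 err [ 0.0007 -0.0023]
jar_smallest top 0.41 [344. 156.] [ 0.6296 -0.0862] 0.455 err [ 0.0201 -0.2252]
vase top 0.59 [471.9, 145.9, 71.2, 66.9]
jar_largest scene 0.77 [275. 232.] [ 0.5932 -0.1805] 0.954 err [-0.0038 -0.0002]
jar_large scene 0.76 [321. 218.] [ 0.6033 -0.0727] 0.963 err [-0.0035  0.0011]
jar_small scene 0.82 [364. 201.] [0.6093 0.0311] 0.918 err [-0.0027  0.0014]
jar_small scene 0.4 [363. 219.] [ 0.6593 -0.0057] 0.23 err [ 0.0473 -0.0354]
jar_smallest scene 0.67 [398. 187.] [0.607  0.1403] 0.914 err [-0.0025  0.0013]
vase scene 0.87 [199.3, 250.4, 63.6, 106.1]
```

View pics/top1.png

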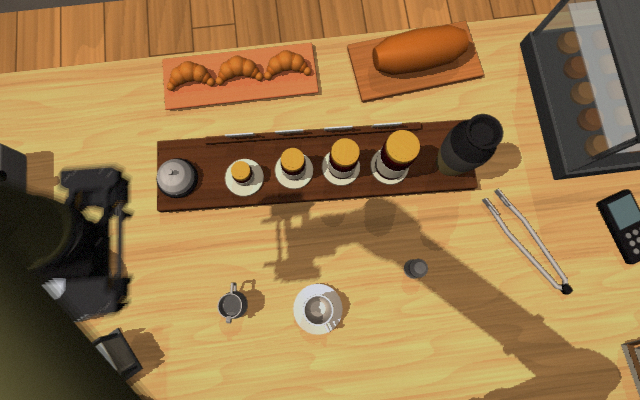

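View pics/scene1.png

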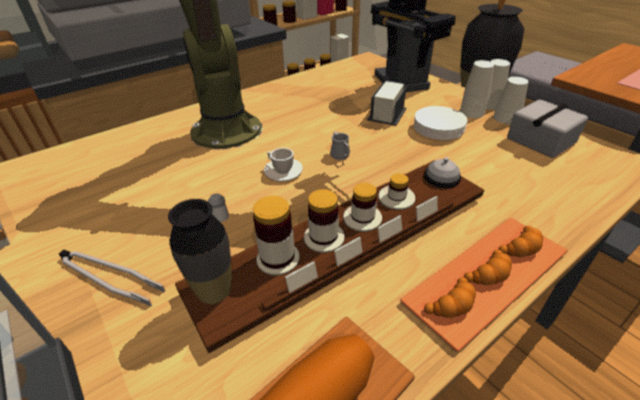

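Request:
move_arm(
  dp=[
    [0,0,0],
    [0,0,0],
    [0,0,0],
  ],
  turn=[0,0,0],
  jaw=[1,1,1],
)

```text
time: 30.65
position: [0.4508, 0.296, 0.2765]
tool_rot: [-2.269, -2.173, 0.0]
ft_force: [0.1, 0.8, 0.1]
grip_width: 1.001
```

```bash
python3 -c "
from bench import ctrl
print(ctrl.close_job())"
```

```text
the job is handed in; nothing more can be done
None
```

I placed all four jars, largest next to the vase down to smallest at the bell's end, and handed the job in at about 31 s. Each jar was lowered slowly until the force reading showed contact, then released, and no reported force came near the limits.

In the last top and scene pictures, all four jars stand upright. Their fitted centres are within about 2.5 mm (top) and 4 mm (scene) of the coaster centres. The scene picture reads every jar 2.5–4 mm nearer the robot than the coaster positions I used. It read the coasters about as much nearer before the jars went on, so I took that as camera bias and corrected nothing.

The vase stands where it was, within about 2 px in both pictures. The gripper was open and clear of everything at hand-in.

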